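# Slide the chopping board off the crate into the washing-up tub

### The arm

A 6-joint arm with a two-finger parallel gripper is mounted at the origin on the work surface. World frame = base frame: x ahead of the robot, y to its left, z up, the work surface at z = 0. Lengths are in m, angles in rad, forces in N, time in s.
With the tool pointing down it reaches from about 0.275 to 0.825 m from the base axis. Payload 4.9 kg.
Tool frame: the origin (TCP) lies on the mounting face of the last link; the fingertips stand 173 mm ahead of it and the grasp point (between the pads) lies 155 mm ahead of it; y points along the fingers, z is the direction in which the jaws open and shut, and the axes are right-handed (so a half turn about y gives the same grasp; the last joint's range is limited). The gripper opens to 85 mm and grips with 20 to 120 N. Pads are 22 mm wide; open, the fingers measure 114 mm over their backs; the gripper's body (76 mm by 85 mm) begins 54 mm behind the grasp point. The pads swing forward as they close: fully open they stand 13 mm farther back than shut.
Start: joints at [1.13, 0.326, -0.193, 1.052, 0, 1.437], TCP at [0.166, 0.524, 0.405] pointing down, gripper open.
Joint ranges: [-2.65, 2.65], [-0.97, 1.79], [-1.3, 1.35], [-1.93, 2.1], [-1.47, 1.37], [-3.14, 3.14]. Speed limits (rad/s): [2.57, 2.57, 3.14, 3.14, 3.14, 3.14].

### API

Orientations are given as a unit quaternion [w, x, y, z].
In Python, from rig import state, capture, job_done gives the robot as it stands.
- The arm moves only by the shell command python3 -m jog 'ROWS' [FORCE]. ROWS is JSON, a list of rows, each an object with "linear": the shift along the tool's x, y, z in mm, a list of three; "rotation": the turn, a rotation vector about the tool's x, y, z in degrees, a list of three; "jaw": the finger opening in mm, from 0 to 85.4. In form: [{"linear": [dx, dy, dz], "rotation": [rx, ry, rz], "jaw": jaw}, ...]. A call has 1 to 12 rows; each row shifts and turns the pose as measured when the row begins, along the tool's axes as they then stand; what a row does not reach is not made up. A row lasts 1/12 s, in which the tool goes at most 41.7 mm and 7.16 degrees, less where a joint would pass 70% of its speed; a pose out of reach is approached as far as the arm can. A call is refused whole if a number of a shift passes 41.7 or a number of a turn 7.16, either way. A call with a gripper value outside its range is refused whole. The fingers move at their own pace and stop on an object; FORCE is the grip in N (left out, the last holds). Time passes only in rows, so rows that do not move let the fingers close. It gives the time, the measured TCP pose, the force and the opening at its end, in the units of the state.
- state(): the state, without advancing time (a new reading comes with each control period).
- capture(name): name is "scene" or "top" or "wrist"; returns a dict with "image" (384x512x3 uint8, blue, green, red), "fx", "fy", "cx", "cy" (pixels), "position" and "orientation" of the camera in the world. Camera axes: x right, y down, z forward; pixel columns grow to the right and rows downward; lengths in m; the calibration is good to about 2 mm. A picture is of the moment at which its call begins. There is no depth.
- job_done(): hands the job in, once; it reports no verdict.
The state is a dict: "time_s": time; "joint_pos": joint angles; "dq": joint speeds; "joint_efforts": joint torques, N m; "position": TCP position; "orientation": TCP orientation; "wrist_force": force on the tool from outside, world axes, zero at the start; "moment": the same for the moment, N m; "grip_width": opening from 0.0 (shut) to 1.0 (fully open).
Only numpy, scipy, OpenCV 4.12 (cv2) and the standard library are available. Lean on these libraries where they do the work, as an engineer would, in place of code of your own. Each camera call takes 0.05 s, during which the arm holds its last target.

### The job

The small white chopping board is held in its slot on the dark crate by a sprung cheek, with no room to get a finger behind it. Press on its ribbed top with a fingertip, firmly enough that it does not slip but never hard (under 20 N), slide it along the slot until it overhangs the open end, and let it tip off the crate's edge so that it ends up wholly in the green washing-up tub standing below. Do not lift the board, do not press hard on the crate, and do not shift the tub or disturb the other things about.

Things in the scene. Friction and masses are not known exactly. Their poses are not given: they have to be found in the camera images.
- crate: Fixed dark-stained crate, 300 (its x) x 360 (its y) x 140 mm tall; origin at the centre of its underside. On its top, robot side, a slot for the board runs along crate y (centre line at crate x = -60 mm), open at the crate's -y edge, closed by a back stop at crate y = -30 mm, lined by battens 20 mm wide, 14 mm high. The other things in the row stay 80 mm or more off the centre line.
- slot_mouth (a point): Point on the crate's -y top edge (crate y = -180 mm), in the middle of the slot's open end, level with the slot floor (140 mm above the table). Axes as the crate's. The board leaves here, towards crate -y.
- cheek_mid (a point): Middle of the steel sprung cheek in the slot's far (+x) side: a round-ended bar of 12 mm diameter, 48 mm long along crate y. It presses the board sideways with about 13 N against the opposite batten, so sliding the board takes roughly 7 N until its rear end has passed the cheek.
- board: Loose white plastic chopping board, 92 (its x) x 120 (its y) x 12 mm thick with a ribbed light grey non-slip face on top, about 0.14 kg. Origin at the centre of its underside; its y lies along the slot. It starts flat on the slot floor, its top 2 mm below the battens' tops, its rear (+y) end at most 9 mm from the back stop, its front end 22 to 27 mm inside the crate's edge.
- board_top (a point): Centre of the board's ribbed rubber top face (80 x 108 mm). Friction about 1 against a fingertip; only 0.25 between board and wood or steel. About 9 N of downward press is the least that drags the board, 12 to 13 N is good; 20 N in all (press and drag) is too much. Everything is rigid: set the press by the felt force. Once its centre is past the edge the board tips as the finger lifts.
- tub: Loose open green plastic washing-up tub, 280 mm (its x) by 240 mm (its y) by 100 mm tall, walls 6 mm, 0.9 kg, with nothing in it; origin at the centre of its underside. It stands on the table beside the crate's -y face, 16 to 36 mm away from it, in front of the slot's open end.
- mug: Bystander: cream enamel mug, 82 mm across, 78 mm tall, in the row on the crate. Origin at the centre of its underside.
- foodbox: Bystander: blue plastic food box with white snap clips, 106 x 80 x 55 mm, in the row on the crate. Origin at the centre of its underside.
- jar: Bystander: squat glass jar with a closed brass-coloured cap, 74 mm across, 70 mm tall, in the row on the crate. Origin at the centre of its underside.
- spoon: Bystander: steel spoon, 130 mm long, lying flat on the crate behind the slot's back stop. Origin at the centre of its underside.
- brush: Bystander: washing-up brush lying on the table beyond the tub. Origin at the centre of its underside.
There are look-alikes about, which are no part of the job. There is more than one size of the board; the job needs the middle-sized.

How it is judged:
By the outcome, as a careful person would: the job done as asked, in the order asked, and still so for the second after the job is handed in, with the robot touching nothing.
It also fails if it takes over 45 s, if anything falls off the work surface, if the arm or the gripper's body presses on something with over 40 N, if the wrist force passes 120 N, or if a joint passes its speed limit or range.

## Working session

There is one attempt and no reset: what is moved stays moved. The work goes in short steps, Python scripts to look and compute and a shell command to move; the robot and the scene stay as the last step left them, time stands still between calls to the robot, and variables do not carry over. Pictures are saved under pics/ and viewed, and the job is handed in when it is done.

```bash
ls; mkdir -p pics; python3 - <<'E'
from rig import state,capture
import cv2,pickle
s=state();print(s)
d={}
for n in("scene","top","wrist"):
    c=capture(n);d[n]=c;cv2.imwrite(f"pics/{n}0.png",c["image"]);print(n,{k:v for k,v in c.items() if k!="image"})
pickle.dump(d,open("c0.pkl","wb"))
E
```

```text
pics
{'time_s': 0.0, 'joint_pos': array([ 1.12977801e+00,  3.26961285e-01, -1.93576789e-01,  1.05199804e+00,
       -2.21052046e-05,  1.43658623e+00]), 'dq': array([ 0.00019909, -0.00051929, -0.00056605,  0.00057328, -0.00049322,
       -0.00012535]), 'joint_efforts': array([-2.61691006e-03, -4.43402624e+01,  2.62442082e+01,  1.56575942e-02,
       -3.28661654e-04, -2.21316725e-06]), 'position': array([0.16598634, 0.52406214, 0.40389479]), 'orientation': array([-0.69821065,  0.69939477, -0.10821508,  0.1078811 ]), 'wrist_force': array([ 0.03516055, -0.37861626,  0.05147643]), 'moment': array([ 0.0080637 ,  0.00505503, -0.02292433]), 'grip_width': 1.0017876154682097}
scene {'fx': 420.47533222091545, 'fy': 420.47533222091545, 'cx': 253.81304372860353, 'cy': 193.69459892066408, 'position': array([1.34295803, 0.06652044, 1.01264524]), 'orientation': array([-0.24766557,  0.60345035,  0.70155852, -0.28692348])}
top {'fx': 497.35833825819105, 'fy': 497.35833825819105, 'cx': 256.7327082952461, 'cy': 192.6713059000224, 'position': array([ 0.22708626, -0.06546537,  1.52666943]), 'orientation': array([ 0.05878368, -0.70450675,  0.70501821, -0.05624986])}
wrist {'fx': 305.15487550978514, 'fy': 305.15487550978514, 'cx': 253.01385882445285, 'cy': 188.67085358922668, 'position': array([0.09969595, 0.54440142, 0.37384403]), 'orientation': array([0.11194166, 0.79886018, 0.5854777 , 0.08066812])}
```

View pics/scene0.png

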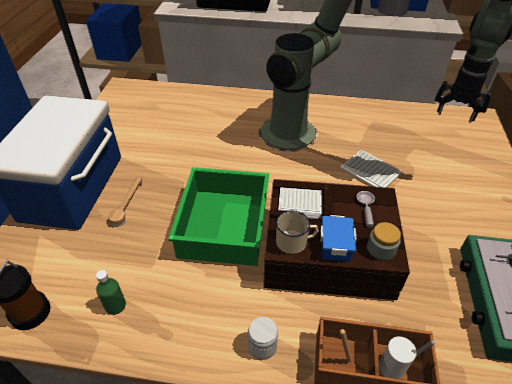

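View pics/top0.png

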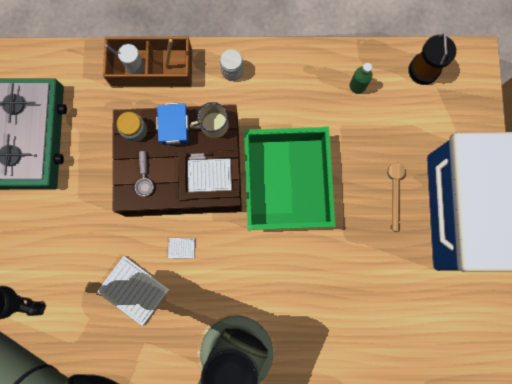

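View pics/wrist0.png

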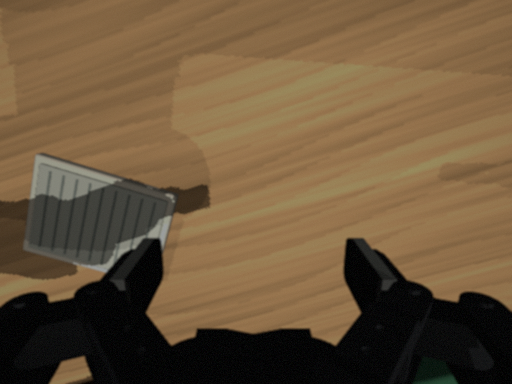

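The top view shows three ribbed boards: one in the crate slot at about (209,175), a small one on the table at (181,248), and a large one on the table at (134,290). The slot one fits because it lies on the crate and is the middle size. The scene view shows the same board at (300,202), and the green tub at (222,215). Next I'll enlarge that crop and measure.

```bash
cat > h.py <<'E'
import numpy as np,cv2,pickle
from scipy.spatial.transform import Rotation as R
def rot(q): return R.from_quat([q[1],q[2],q[3],q[0]])
def plane(c,uv,z):
    uv=np.atleast_2d(uv).astype(float)
    d=np.c_[(uv[:,0]-c["cx"])/c["fx"],(uv[:,1]-c["cy"])/c["fy"],np.ones(len(uv))]
    d=rot(c["orientation"]).apply(d);p=np.array(c["position"])
    return p+d*((z-p[2])/d[:,2])[:,None]
def proj(c,P):
    q=rot(c["orientation"]).inv().apply(np.atleast_2d(P)-c["position"])
    return np.c_[c["fx"]*q[:,0]/q[:,2]+c["cx"],c["fy"]*q[:,1]/q[:,2]+c["cy"]]
E
python3 - <<'E'
from h import *
d=pickle.load(open("c0.pkl","rb"))
t=d["top"]["image"];s=d["scene"]["image"]
a=cv2.resize(t[95:240,100:345],None,fx=3.2,fy=3.2,interpolation=cv2.INTER_CUBIC)
cv2.imwrite("pics/topcrop.png",a)
cv2.imwrite("pics/scenecrop.png",cv2.resize(s[160:300,165:415],None,fx=3.2,fy=3.2,interpolation=cv2.INTER_CUBIC))
c=d["top"]
# white board candidates
m=((t.min(2)>140)&(np.ptp(t.astype(int),axis=2)<40)).astype(np.uint8)
for name,sl,z in(("slot",(150,205,170,245),.152),("small",(230,265,160,205),.0),("big",(250,330,90,175),0.)):
    mm=np.zeros_like(m);r0,r1,c0,c1=sl;mm[r0:r1,c0:c1]=m[r0:r1,c0:c1]
    mm=cv2.morphologyEx(mm,cv2.MORPH_CLOSE,np.ones((5,5)))
    n,l,st,_=cv2.connectedComponentsWithStats(mm);k=1+st[1:,4].argmax()
    cn=max(cv2.findContours((l==k).astype(np.uint8),0,2)[0],key=len)
    b=cv2.boxPoints(cv2.minAreaRect(cn));P=plane(c,b,z)
    print(name,b.round(1).tolist(),P[:,:2].round(4).tolist(),np.linalg.norm(P[1]-P[0]),np.linalg.norm(P[2]-P[1]),P.mean(0))
h=cv2.cvtColor(t,cv2.COLOR_BGR2HSV)
g=cv2.inRange(h,(50,120,60),(75,255,255));g[:,:235]=0;g[:120]=0;g[240:]=0;g[:,345:]=0
cn=max(cv2.findContours(g,0,2)[0],key=cv2.contourArea);b=cv2.boxPoints(cv2.minAreaRect(cn));P=plane(c,b,.1)
print("tub",b.tolist(),P.round(4).tolist(),P.mean(0),np.linalg.norm(P[1]-P[0]),np.linalg.norm(P[2]-P[1]))
E
```

```text
slot [[188.0, 154.0], [230.0, 154.0], [230.0, 191.0], [188.0, 191.0]] [[0.5644, 0.1345], [0.5643, 0.0152], [0.4578, 0.0144], [0.4579, 0.1322]] 0.11925164490271555 0.10647164190215212 [0.51109961 0.07406378 0.152     ]
small [[168.0, 238.0], [194.0, 238.0], [194.0, 257.0], [168.0, 257.0]] [[0.3373, 0.2122], [0.3373, 0.1324], [0.2795, 0.1312], [0.2795, 0.2105]] 0.07977445293123693 0.05782347684544569 [0.30841116 0.17157016 0.        ]
big [[98.0999984741211, 260.1000061035156], [146.3000030517578, 252.1999969482422], [150.3000030517578, 276.8999938964844], [102.0999984741211, 284.79998779296875]] [[0.2704, 0.4233], [0.2941, 0.2773], [0.2196, 0.2624], [0.1963, 0.4073]] 0.14798238370254427 0.07594810483452905 [0.2450924  0.34257856 0.        ]
tub [[243.56175231933594, 129.29098510742188], [330.90618896484375, 126.27910614013672], [334.37646484375, 226.91806030273438], [247.03204345703125, 229.929931640625]] [[0.6523, -0.0214, 0.1], [0.6612, -0.2808, 0.1], [0.3616, -0.2834, 0.1], [0.3531, -0.0325, 0.1]] [ 0.5070321 -0.1545121  0.1      ] 0.25960038541419234 0.2995815246697653
```

View pics/topcrop.png

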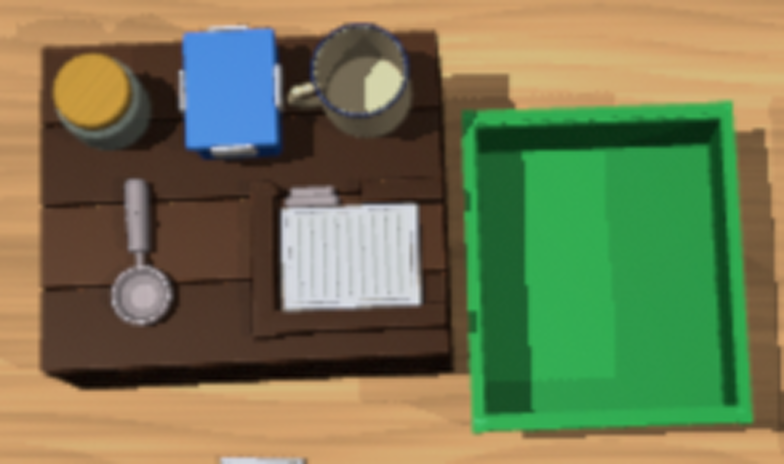

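View pics/scenecrop.png

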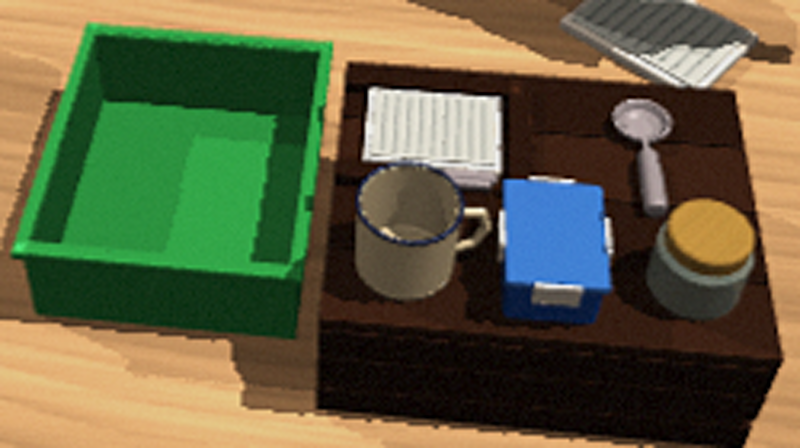

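The crops confirm it: the board in the slot has its battens, its cheek (312,195 in the top crop) and the open end facing the green tub. Its corners in that crop are roughly (280,206), (418,203), (421,304) and (283,310). I'll turn those into positions and check them against the scene view.

```bash
python3 - <<'E'
from h import *
d=pickle.load(open("c0.pkl","rb"));c=d["top"];sc=d["scene"]
f=lambda L:np.array(L)/3.2+[100-.35,95-.35]
g=lambda L:np.array(L)/3.2+[165-.35,160-.35]
# colour-masked refinement of board in top: bright pixels in box without cheek columns
t=c["image"].astype(int)
B=plane(c,f([(280,206),(418,203),(421,304),(283,310)]),.152)
B2=plane(sc,g([(502,97),(370,87),(364,160),(497,172)]),.152)
for n,P in(("top",B),("scene",B2)):
    print(n,P[:,:2].round(4).tolist(),P.mean(0).round(4),[np.linalg.norm(P[i]-P[i-1]).round(4) for i in range(4)])
C=plane(c,f([(42,47),(437,32),(450,370),(42,372)]),.14);print("crate top",C[:,:2].round(4).tolist(),[np.linalg.norm(C[i]-C[i-1]).round(4) for i in range(4)])
C=plane(sc,g([(737,92),(347,62),(320,322),(780,357)]),.14);print("crate sc",C[:,:2].round(4).tolist(),[np.linalg.norm(C[i]-C[i-1]).round(4) for i in range(4)])
T=plane(c,f([(462,112),(732,102),(750,423),(474,432)]),.1);print("tub top",T[:,:2].round(4).tolist(),T.mean(0),[np.linalg.norm(T[i]-T[i-1]).round(4) for i in range(4)])
T=plane(sc,g([(332,43),(90,25),(14,248),(305,270)]),.1);print("tub sc",T[:,:2].round(4).tolist(),T.mean(0),[np.linalg.norm(T[i]-T[i-1]).round(4) for i in range(4)])
K=plane(c,f([(288,196),(338,196)]),.152);print("cheek",K)
from rig import state
print(rot(state()["orientation"]).as_matrix().round(3))
E
```

```text
top [[0.5498, 0.1366], [0.5524, 0.0144], [0.4616, 0.011], [0.4564, 0.1319]] [0.5051 0.0735 0.152 ] [np.float64(0.0935), np.float64(0.1222), np.float64(0.0908), np.float64(0.121)]
scene [[0.4606, 0.1331], [0.4657, 0.0135], [0.5562, 0.0179], [0.5529, 0.1322]] [0.5089 0.0742 0.152 ] [np.float64(0.0923), np.float64(0.1197), np.float64(0.0906), np.float64(0.1144)]
crate top [[0.701, 0.3581], [0.7146, -0.0009], [0.4049, -0.0143], [0.4034, 0.3442]] [np.float64(0.2979), np.float64(0.3593), np.float64(0.31), np.float64(0.3585)]
crate sc [[0.4092, 0.348], [0.4233, -0.0122], [0.7221, 0.0016], [0.7014, 0.3564]] [np.float64(0.2923), np.float64(0.3605), np.float64(0.2991), np.float64(0.3554)]
tub top [[0.6512, -0.0227], [0.6604, -0.2733], [0.3618, -0.2824], [0.3539, -0.0346]] [ 0.5068284  -0.15327454  0.1       ] [np.float64(0.2975), np.float64(0.2508), np.float64(0.2987), np.float64(0.2479)]
tub sc [[0.356, -0.0339], [0.3662, -0.2798], [0.6563, -0.2728], [0.6422, -0.021]] [ 0.50517482 -0.15187536  0.1       ] [np.float64(0.2866), np.float64(0.2461), np.float64(0.2902), np.float64(0.2522)]
cheek [[0.55888162 0.12969062 0.152     ]
 [0.55882375 0.08534675 0.152     ]]
[[ 0.953 -0.001  0.302]
 [-0.302 -0.001  0.953]
 [-0.    -1.    -0.001]]
```

Sizes agree to within a few mm in both views. The crate is yawed about +2.25° and the board centre is at about (0.507, 0.074), with its front about 23 mm inside the edge. I'll press about 25 mm from the rear end, at (0.506, 0.109). First I shut the jaws and turn the tool by +19.8° of world yaw.

```bash
cat > st.py <<'E'
from h import *
from rig import state
import sys
s=state();Rm=rot(s["orientation"]);p=s["position"]
print("t",round(s["time_s"],2),"tcp",p.round(4),"tip z",round(p[2]-.173,4),"F",s["wrist_force"].round(2),"grip",round(s["grip_width"],3))
M=Rm.as_matrix();print("yaw x",np.degrees(np.arctan2(M[1,0],M[0,0])).round(2),"tooly",M[:,1].round(4),"q",s["joint_pos"].round(2))
if len(sys.argv)>3:
    tgt=np.array([float(a) for a in sys.argv[1:4]]);print("delta tool mm",(1000*Rm.inv().apply(tgt-p)).round(1))
E
python3 -m jog '[{"linear":[0,0,0],"rotation":[0,-6.6,0],"jaw":0},{"linear":[0,0,0],"rotation":[0,-6.6,0],"jaw":0},{"linear":[0,0,0],"rotation":[0,-6.6,0],"jaw":0},{"linear":[0,0,0],"rotation":[0,0,0],"jaw":0}]'
python3 st.py 0.506 0.109 0.400
```

```text
time_s: 0.48
position: [0.1658, 0.5236, 0.4026]
orientation: [-0.705, 0.708, 0.018, -0.02]
wrist_force: [-0.2, 0.5, -0.3]
grip_width: 0.455
t 0.48 tcp [0.1658 0.5236 0.4026] tip z 0.2296 F [-0.17  0.52 -0.31] grip 0.455
yaw x 3.1 tooly [-0.0019 -0.004  -1.    ] q [ 1.13  0.33 -0.2   1.05  0.    1.08]
delta tool mm [ 317.3    3.7 -432.4]
```

```bash
python3 -m jog '[{"linear":[26,-1,-30],"rotation":[0,0,0],"jaw":0},{"linear":[26,-1,-34],"rotation":[0,0,0],"jaw":0},{"linear":[26,-1,-34],"rotation":[0,0,0],"jaw":0},{"linear":[26,-1,-34],"rotation":[0,0,0],"jaw":0},{"linear":[26,-1,-34],"rotation":[0,0,0],"jaw":0},{"linear":[26,-1,-34],"rotation":[0,0,0],"jaw":0},{"linear":[26,-1,-34],"rotation":[0,0,0],"jaw":0},{"linear":[26,-1,-34],"rotation":[0,0,0],"jaw":0},{"linear":[26,-1,-34],"rotation":[0,0,0],"jaw":0},{"linear":[26,-1,-34],"rotation":[0,0,0],"jaw":0}]'
python3 st.py 0.506 0.109 0.400
```

```text
time_s: 1.32
position: [0.4334, 0.2076, 0.4109]
orientation: [-0.706, 0.708, 0.013, -0.015]
wrist_force: [0.7, 0.5, -0.6]
grip_width: -0.002
t 1.32 tcp [0.4334 0.2076 0.4109] tip z 0.2379 F [ 0.7   0.47 -0.65] grip -0.002
yaw x 2.28 tooly [-0.003  -0.0016 -1.    ] q [ 0.29  0.19 -0.35  1.03 -0.    0.25]
delta tool mm [  68.7   10.8 -101.4]
```

```bash
python3 -m jog '[{"linear":[18,1,-26],"rotation":[0,0,0],"jaw":0},{"linear":[18,1,-26],"rotation":[0,0,0],"jaw":0},{"linear":[18,1,-26],"rotation":[0,0,0],"jaw":0},{"linear":[12,1,-20],"rotation":[0,0,0],"jaw":0},{"linear":[0,0,0],"rotation":[0,0,0],"jaw":0},{"linear":[0,0,0],"rotation":[0,0,0],"jaw":0}]'
python3 st.py 0.506 0.109 0.36; python3 - <<'E'
from h import *
from rig import capture
for n in("top","scene","wrist"):
    c=capture(n);cv2.imwrite(f"pics/{n}1.png",c["image"])
    if n=="scene":cv2.imwrite("pics/scene1c.png",cv2.resize(c["image"][100:290,165:415],None,fx=3,fy=3))
E
```

```text
time_s: 1.82
position: [0.5099, 0.0992, 0.4063]
orientation: [-0.706, 0.708, 0.003, -0.003]
wrist_force: [-0.2, -0.4, -0.0]
grip_width: -0.003
t 1.82 tcp [0.5099 0.0992 0.4063] tip z 0.2333 F [-0.19 -0.43 -0.01] grip -0.003
yaw x 0.47 tooly [-4.e-04 -3.e-03 -1.e+00] q [ 0.05  0.27 -0.27  1.03 -0.    0.04]
delta tool mm [-3.8 46.3 10. ]
```

View pics/scene1c.png

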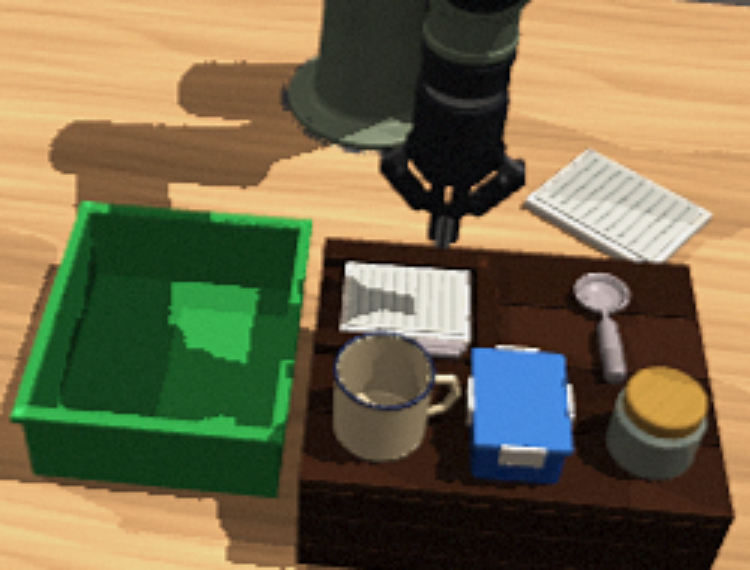

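View pics/wrist1.png

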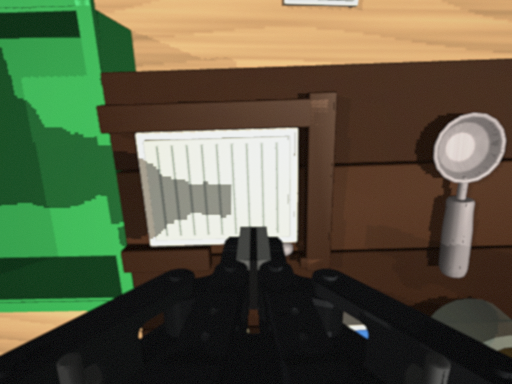

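The wrist view shows the board between its battens, from (137,133) to (298,243), with the back stop at (318,190). The fingertip is over the rear half, at (255,230). I'll trim x, y and yaw and come down to about 20 mm above the board.

```bash
python3 -m jog '[{"linear":[-1,8,3],"rotation":[0,-0.6,0],"jaw":0},{"linear":[-1,12,3],"rotation":[0,-0.6,0],"jaw":0},{"linear":[-1,12,3],"rotation":[0,-0.6,0],"jaw":0},{"linear":[-1,12,1],"rotation":[0,0,0],"jaw":0},{"linear":[0,10,0],"rotation":[0,0,0],"jaw":0},{"linear":[0,5,0],"rotation":[0,0,0],"jaw":0},{"linear":[0,0,0],"rotation":[0,0,0],"jaw":0},{"linear":[0,0,0],"rotation":[0,0,0],"jaw":0}]'
python3 st.py 0.506 0.109 0.325; python3 - <<'E'
from h import *
from rig import capture
c=capture("wrist");pickle.dump(c,open("w2.pkl","wb"));cv2.imwrite("pics/wrist2.png",cv2.resize(c["image"],(800,600)))
print(proj(c,[[0.506,0.109,.152]]))
E
```

```text
time_s: 2.63
position: [0.499, 0.1201, 0.3437]
orientation: [-0.706, 0.707, 0.021, -0.021]
wrist_force: [-0.3, 0.1, 1.0]
grip_width: 0.0
t 2.63 tcp [0.499  0.1201 0.3437] tip z 0.1707 F [-0.26  0.1   0.96] grip 0.0
yaw x 3.42 tooly [-1.e-03 -9.e-04 -1.e+00] q [ 0.09  0.31 -0.38  0.88 -0.    0.03]
delta tool mm [  6.3  18.7 -11.5]
[[234.51481314 238.8821645 ]]
```

View pics/wrist2.png

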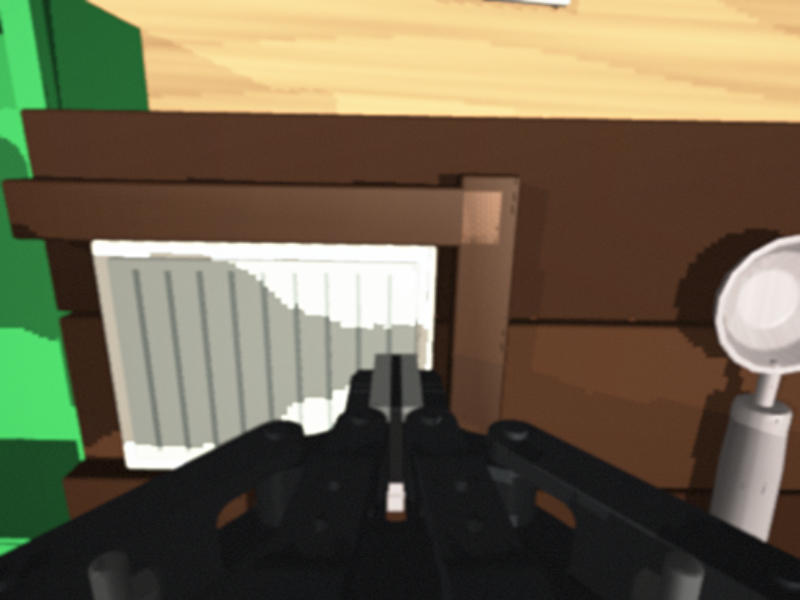

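```bash
python3 - <<'E'
from h import *
c=pickle.load(open("w2.pkl","rb"))
print(plane(c,np.array([(93,242),(436,247),(432,335),(127,467),(100,375)])/1.5625,.152))
E
python3 -m jog '[{"linear":[5,0,-8],"rotation":[0,0.6,0],"jaw":0},{"linear":[0,0,0],"rotation":[0,0,0],"jaw":0},{"linear":[0,0,0],"rotation":[0,0,0],"jaw":0},{"linear":[0,0,0],"rotation":[0,0,0],"jaw":0}]'
python3 st.py 0.506 0.109 0.325
```

```text
[[0.46281413 0.01356414 0.152     ]
 [0.45745438 0.13072577 0.152     ]
 [0.48952851 0.13196062 0.152     ]
 [0.55180709 0.01690202 0.152     ]
 [0.51269701 0.0105808  0.152     ]]
time_s: 3.02
position: [0.506, 0.1118, 0.3458]
orientation: [-0.707, 0.707, 0.018, -0.016]
wrist_force: [-0.5, 0.4, -0.4]
grip_width: 0.004
t 3.02 tcp [0.506  0.1118 0.3458] tip z 0.1728 F [-0.49  0.38 -0.36] grip 0.004
yaw x 2.76 tooly [ 2.8e-03 -7.0e-04 -1.0e+00] q [ 0.08  0.32 -0.37  0.88 -0.    0.03]
delta tool mm [-0.2 20.8 -2.8]
```

The wrist view agrees, with the rear end at y≈0.132 and the front at y≈0.014. Descending towards contact at tip z≈0.152.

```bash
python3 -m jog '[{"linear":[0,5,-2],"rotation":[0,0,0],"jaw":0},{"linear":[0,5,-1],"rotation":[0,0,0],"jaw":0},{"linear":[0,3,0],"rotation":[0,0,0],"jaw":0},{"linear":[0,0,0],"rotation":[0,0,0],"jaw":0},{"linear":[0,0,0],"rotation":[0,0,0],"jaw":0}]'
python3 st.py 0.506 0.109 0.325
```

```text
time_s: 3.43
position: [0.5065, 0.1079, 0.3318]
orientation: [-0.707, 0.707, 0.018, -0.015]
wrist_force: [0.6, 0.4, 0.3]
grip_width: 0.003
t 3.43 tcp [0.5065 0.1079 0.3318] tip z 0.1588 F [0.58 0.42 0.28] grip 0.003
yaw x 2.69 tooly [ 3.8e-03 -6.0e-04 -1.0e+00] q [ 0.07  0.33 -0.39  0.85 -0.    0.02]
delta tool mm [-0.4  6.8  1.1]
```

```bash
python3 -m jog '[{"linear":[0,0,0],"rotation":[0,0,0],"jaw":0},{"linear":[0,0,0],"rotation":[0,0,0],"jaw":0}]'
python3 st.py 0.506 0.109 0.325
```

```text
time_s: 3.6
position: [0.5063, 0.1079, 0.3314]
orientation: [-0.707, 0.707, 0.018, -0.016]
wrist_force: [-0.6, 0.1, 0.7]
grip_width: 0.0
t 3.6 tcp [0.5063 0.1079 0.3314] tip z 0.1584 F [-0.57  0.14  0.67] grip 0.0
yaw x 2.69 tooly [ 3.e-03 -6.e-04 -1.e+00] q [ 0.07  0.33 -0.39  0.85 -0.    0.02]
delta tool mm [-0.3  6.4  1.1]
```

```bash
python3 -m jog '[{"linear":[0,2,0],"rotation":[0,0,0],"jaw":0},{"linear":[0,1,0],"rotation":[0,0,0],"jaw":0},{"linear":[0,0,0],"rotation":[0,0,0],"jaw":0}]'; python3 -m jog '[{"linear":[0,1,0],"rotation":[0,0,0],"jaw":0}]'; python3 -m jog '[{"linear":[0,0.5,0],"rotation":[0,0,0],"jaw":0}]'
python3 st.py 0.506 0.109 0.325
```

```text
time_s: 3.85
position: [0.5064, 0.1081, 0.3284]
orientation: [-0.707, 0.707, 0.018, -0.015]
wrist_force: [-0.4, -0.1, 0.1]
grip_width: 0.001
time_s: 3.93
position: [0.5065, 0.1081, 0.3276]
orientation: [-0.707, 0.707, 0.018, -0.015]
wrist_force: [0.1, -0.5, 0.1]
grip_width: -0.002
time_s: 4.02
position: [0.5064, 0.1082, 0.3269]
orientation: [-0.707, 0.707, 0.018, -0.015]
wrist_force: [0.2, -0.7, 0.6]
grip_width: 0.003
t 4.02 tcp [0.5064 0.1082 0.3269] tip z 0.1539 F [ 0.21 -0.73  0.58] grip 0.003
yaw x 2.71 tooly [ 3.7e-03 -5.0e-04 -1.0e+00] q [ 0.07  0.33 -0.4   0.84 -0.    0.02]
delta tool mm [-0.4  1.9  0.9]
```

```bash
for i in 1; do python3 -m jog '[{"linear":[0,0.7,0],"rotation":[0,0,0],"jaw":0}]'; python3 -m jog '[{"linear":[0,0.7,0],"rotation":[0,0,0],"jaw":0}]';  python3 -m jog '[{"linear":[0,0.5,0],"rotation":[0,0,0],"jaw":0}]'; done
```

```text
time_s: 4.1
position: [0.5065, 0.1082, 0.3262]
orientation: [-0.707, 0.707, 0.018, -0.015]
wrist_force: [0.2, -0.6, 0.3]
grip_width: 0.004
time_s: 4.18
position: [0.5065, 0.1082, 0.3255]
orientation: [-0.707, 0.707, 0.018, -0.015]
wrist_force: [-0.4, 0.8, 1.6]
grip_width: 0.002
time_s: 4.27
position: [0.5065, 0.1082, 0.3254]
orientation: [-0.707, 0.707, 0.018, -0.015]
wrist_force: [-3.3, 0.1, 9.7]
grip_width: 0.003
```

Contact at tip z = 0.1524, as expected, and 0.5 mm of lead gives about 10 N. Next I'll see how lead and force relate.

```bash
python3 -m jog '[{"linear":[0,0.5,0],"rotation":[0,0,0],"jaw":0}]'; python3 -m jog '[{"linear":[0,0.5,0],"rotation":[0,0,0],"jaw":0}]'
```

```text
time_s: 4.35
position: [0.5064, 0.1082, 0.3255]
orientation: [-0.707, 0.707, 0.018, -0.015]
wrist_force: [-2.1, -0.5, 6.3]
grip_width: -0.003
time_s: 4.43
position: [0.5063, 0.1082, 0.3255]
orientation: [-0.707, 0.707, 0.018, -0.015]
wrist_force: [-1.3, -0.5, 5.8]
grip_width: 0.0
```

```bash
python3 -m jog '[{"linear":[0,0.8,0],"rotation":[0,0,0],"jaw":0}]'; python3 -m jog '[{"linear":[0,0.9,0],"rotation":[0,0,0],"jaw":0}]'; python3 -m jog '[{"linear":[0,0.9,0],"rotation":[0,0,0],"jaw":0}]'
```

```text
time_s: 4.52
position: [0.5063, 0.1082, 0.3254]
orientation: [-0.707, 0.707, 0.019, -0.015]
wrist_force: [-2.8, -0.1, 11.2]
grip_width: 0.0
time_s: 4.6
position: [0.5062, 0.1082, 0.3254]
orientation: [-0.707, 0.707, 0.019, -0.015]
wrist_force: [-2.9, -0.2, 10.2]
grip_width: 0.001
time_s: 4.68
position: [0.5061, 0.1082, 0.3255]
orientation: [-0.707, 0.707, 0.019, -0.015]
wrist_force: [-3.7, 0.3, 9.0]
grip_width: -0.003
```

```bash
python3 -m jog '[{"linear":[-0.2,1.15,0],"rotation":[0,0,0],"jaw":0}]'; python3 -m jog '[{"linear":[-0.2,1.15,-0.5],"rotation":[0,0,0],"jaw":0}]'; python3 -m jog '[{"linear":[-0.2,1.15,-1],"rotation":[0,0,0],"jaw":0}]'
```

```text
time_s: 4.77
position: [0.5059, 0.1082, 0.3254]
orientation: [-0.707, 0.707, 0.019, -0.014]
wrist_force: [-3.4, -0.3, 11.0]
grip_width: 0.0
time_s: 4.85
position: [0.5058, 0.108, 0.3254]
orientation: [0.707, -0.707, -0.02, 0.014]
wrist_force: [-3.2, 1.8, 10.0]
grip_width: -0.003
time_s: 4.93
position: [0.5056, 0.1076, 0.3254]
orientation: [0.708, -0.706, -0.02, 0.014]
wrist_force: [-3.5, 3.9, 10.1]
grip_width: -0.001
```

```bash
python3 st.py; python3 -m jog '[{"linear":[-0.3,1.4,-1],"rotation":[0,0,0.1],"jaw":0}]'; python3 st.py
```

```text
t 4.93 tcp [0.5056 0.1076 0.3254] tip z 0.1524 F [-3.49  3.87 10.15] grip -0.001
yaw x 2.78 tooly [ 0.0093  0.0027 -1.    ] q [ 0.07  0.33 -0.4   0.83  0.    0.02]
time_s: 5.02
position: [0.5056, 0.1071, 0.3254]
orientation: [0.709, -0.705, -0.021, 0.014]
wrist_force: [-2.9, 2.9, 12.5]
grip_width: 0.001
t 5.02 tcp [0.5056 0.1071 0.3254] tip z 0.1524 F [-2.9   2.87 12.53] grip 0.001
yaw x 2.81 tooly [ 0.0093  0.0052 -0.9999] q [ 0.06  0.33 -0.4   0.83  0.    0.02]
```

```bash
python3 -m jog '[{"linear":[-0.2,1.4,-1.5],"rotation":[-0.3,0,0.15],"jaw":0}]'; python3 st.py;  python3 -m jog '[{"linear":[-0.2,1.4,-2],"rotation":[-0.3,0,0.15],"jaw":0}]'; python3 st.py
```

```text
time_s: 5.1
position: [0.5056, 0.1069, 0.3254]
orientation: [0.709, -0.705, -0.021, 0.015]
wrist_force: [-2.6, 9.4, 9.8]
grip_width: -0.005
t 5.1 tcp [0.5056 0.1069 0.3254] tip z 0.1524 F [-2.59  9.44  9.79] grip -0.005
yaw x 2.87 tooly [ 0.0089  0.0056 -0.9999] q [ 0.06  0.33 -0.4   0.83  0.01  0.01]
time_s: 5.18
position: [0.5057, 0.1065, 0.3254]
orientation: [0.709, -0.704, -0.021, 0.015]
wrist_force: [-3.0, 9.2, 10.3]
grip_width: -0.003
t 5.18 tcp [0.5057 0.1065 0.3254] tip z 0.1524 F [-3.05  9.21 10.27] grip -0.003
yaw x 2.96 tooly [ 0.0084  0.0072 -0.9999] q [ 0.06  0.33 -0.4   0.83  0.01  0.01]
```

```bash
python3 -m jog '[{"linear":[-0.2,1.8,-1.5],"rotation":[-0.3,0,0.2],"jaw":0}]'; python3 st.py;  python3 -m jog '[{"linear":[-0.2,1.8,-2],"rotation":[-0.3,0,0.2],"jaw":0}]'; python3 st.py
```

```text
time_s: 5.27
position: [0.5059, 0.1065, 0.3254]
orientation: [0.709, -0.704, -0.021, 0.016]
wrist_force: [-3.9, 6.1, 16.6]
grip_width: -0.002
t 5.27 tcp [0.5059 0.1065 0.3254] tip z 0.1524 F [-3.92  6.14 16.65] grip -0.002
yaw x 3.04 tooly [ 0.0075  0.0077 -0.9999] q [ 0.06  0.33 -0.4   0.83  0.01  0.01]
time_s: 5.35
position: [0.5061, 0.1062, 0.3254]
orientation: [0.71, -0.704, -0.022, 0.017]
wrist_force: [-3.0, 8.3, 14.3]
grip_width: -0.002
t 5.35 tcp [0.5061 0.1062 0.3254] tip z 0.1524 F [-3.01  8.34 14.28] grip -0.002
yaw x 3.13 tooly [ 0.0065  0.009  -0.9999] q [ 0.06  0.33 -0.4   0.83  0.01  0.01]
```

```bash
python3 -m jog '[{"linear":[-0.1,1.6,-2],"rotation":[-0.5,0.15,0.15],"jaw":0}]'; python3 st.py;  python3 -m jog '[{"linear":[-0.1,1.6,-2.3],"rotation":[-0.5,0.15,0.15],"jaw":0}]'; python3 st.py
```

```text
time_s: 5.43
position: [0.5062, 0.106, 0.3254]
orientation: [0.71, -0.704, -0.021, 0.017]
wrist_force: [-3.7, 8.4, 11.8]
grip_width: -0.001
t 5.43 tcp [0.5062 0.106  0.3254] tip z 0.1524 F [-3.73  8.37 11.84] grip -0.001
yaw x 3.08 tooly [ 0.006   0.0078 -1.    ] q [ 0.06  0.33 -0.4   0.83  0.01  0.01]
time_s: 5.52
position: [0.5063, 0.1057, 0.3254]
orientation: [0.709, -0.705, -0.021, 0.017]
wrist_force: [-3.5, 9.8, 12.6]
grip_width: 0.005
t 5.52 tcp [0.5063 0.1057 0.3254] tip z 0.1524 F [-3.48  9.78 12.59] grip 0.005
yaw x 3.03 tooly [ 0.0056  0.0066 -1.    ] q [ 0.06  0.33 -0.4   0.83  0.01  0.01]
```

```bash
python3 -m jog '[{"linear":[-0.1,1.6,-2.8],"rotation":[-0.4,0.15,0.1],"jaw":0}]'; python3 st.py;  python3 -m jog '[{"linear":[-0.1,1.6,-3.2],"rotation":[-0.4,0.15,0.1],"jaw":0},{"linear":[-0.1,1.6,-3.2],"rotation":[-0.4,0.15,0.1],"jaw":0}]'; python3 st.py
```

```text
time_s: 5.6
position: [0.5063, 0.105, 0.3254]
orientation: [0.709, -0.704, -0.021, 0.016]
wrist_force: [-4.9, 8.8, 12.4]
grip_width: -0.0
t 5.6 tcp [0.5063 0.105  0.3254] tip z 0.1524 F [-4.95  8.75 12.44] grip -0.0
yaw x 3.0 tooly [ 0.0057  0.0074 -1.    ] q [ 0.06  0.33 -0.4   0.83  0.01  0.01]
time_s: 5.77
position: [0.5064, 0.1027, 0.3254]
orientation: [0.71, -0.704, -0.02, 0.016]
wrist_force: [-3.9, 9.9, 13.6]
grip_width: 0.003
t 5.77 tcp [0.5064 0.1027 0.3254] tip z 0.1524 F [-3.87  9.88 13.59] grip 0.003
yaw x 2.93 tooly [ 0.0058  0.0091 -0.9999] q [ 0.05  0.33 -0.4   0.83  0.01  0.  ]
```

```bash
python3 -m jog '[{"linear":[-0.4,1.5,-3.2],"rotation":[-0.4,0.15,0.1],"jaw":0},{"linear":[-0.4,1.5,-3.2],"rotation":[-0.5,0.15,0.1],"jaw":0}]'; python3 st.py;  python3 -m jog '[{"linear":[-0.4,1.5,-3.2],"rotation":[-0.5,0.15,0.1],"jaw":0},{"linear":[-0.4,1.5,-3.2],"rotation":[-0.5,0.15,0.1],"jaw":0}]'; python3 st.py
python3 - <<'E'
from h import *
from rig import capture
c=capture("scene");pickle.dump(c,open("s3.pkl","wb"));cv2.imwrite("pics/scene3.png",cv2.resize(c["image"][130:260,225:415],None,fx=4,fy=4,interpolation=2))
E
```

```text
time_s: 5.93
position: [0.5065, 0.1001, 0.3254]
orientation: [0.71, -0.704, -0.02, 0.015]
wrist_force: [-1.3, 7.8, 9.1]
grip_width: -0.0
t 5.93 tcp [0.5065 0.1001 0.3254] tip z 0.1524 F [-1.27  7.8   9.07] grip -0.0
yaw x 2.85 tooly [ 0.0077  0.0079 -0.9999] q [ 0.05  0.33 -0.41  0.83  0.01  0.  ]
time_s: 6.1
position: [0.507, 0.0971, 0.3254]
orientation: [0.708, -0.706, -0.021, 0.013]
wrist_force: [-2.4, 7.7, 9.8]
grip_width: -0.005
t 6.1 tcp [0.507  0.0971 0.3254] tip z 0.1524 F [-2.38  7.7   9.81] grip -0.005
yaw x 2.74 tooly [ 0.0108  0.0033 -0.9999] q [ 0.05  0.33 -0.41  0.82  0.   -0.  ]
```

View pics/scene3.png

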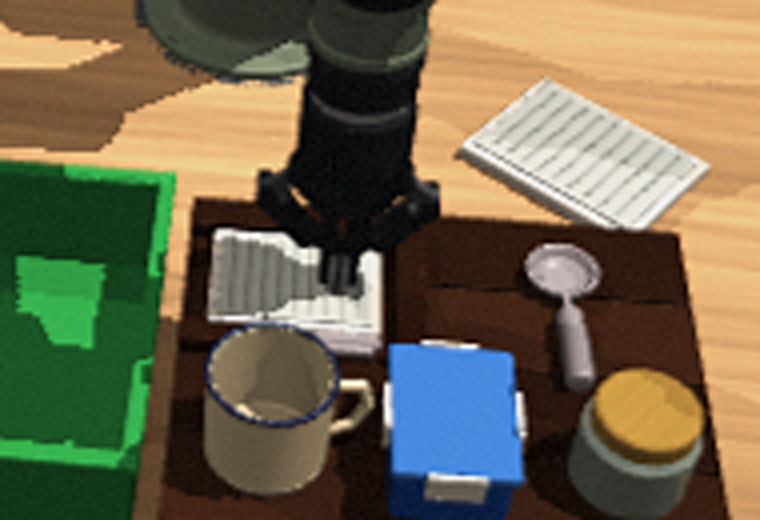

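```bash
python3 - <<'E'
from h import *
c=pickle.load(open("s3.pkl","rb"))
print(plane(c,np.array([(212,230),(208,320),(383,251)])/4+[225-.4,130-.4],.152))
E
python3 -m jog '[{"linear":[-0.4,1.7,-3.0],"rotation":[-0.2,0.15,0.25],"jaw":0}]'; python3 st.py;  python3 -m jog '[{"linear":[-0.4,1.7,-3],"rotation":[-0.2,0.15,0.25],"jaw":0}]'; python3 st.py
```

```text
[[0.46799719 0.00589956 0.152     ]
 [0.55674936 0.01290984 0.152     ]
 [0.4709362  0.13008199 0.152     ]]
time_s: 6.23
position: [0.5073, 0.0958, 0.3254]
orientation: [0.709, -0.705, -0.02, 0.013]
wrist_force: [-2.2, 10.0, 13.0]
grip_width: -0.002
t 6.23 tcp [0.5073 0.0958 0.3254] tip z 0.1524 F [-2.23 10.   12.96] grip -0.002
yaw x 2.68 tooly [ 0.0098  0.0067 -0.9999] q [ 0.04  0.33 -0.41  0.82  0.01 -0.  ]
time_s: 6.32
position: [0.5075, 0.0947, 0.3254]
orientation: [0.711, -0.703, -0.019, 0.013]
wrist_force: [-1.2, 7.8, 11.6]
grip_width: 0.004
t 6.32 tcp [0.5075 0.0947 0.3254] tip z 0.1524 F [-1.19  7.76 11.57] grip 0.004
yaw x 2.64 tooly [ 0.0086  0.0107 -0.9999] q [ 0.04  0.33 -0.41  0.83  0.01 -0.01]
```

```bash
python3 -m jog '[{"linear":[-0.3,1.8,-3.0],"rotation":[-0.4,0.1,0.2],"jaw":0}]'; python3 st.py;  python3 -m jog '[{"linear":[-0.3,1.8,-3],"rotation":[-0.4,0.1,0.2],"jaw":0},{"linear":[-0.3,1.8,-3],"rotation":[-0.4,0.1,0.2],"jaw":0}]'; python3 st.py
```

```text
time_s: 6.4
position: [0.5077, 0.0937, 0.3254]
orientation: [0.711, -0.703, -0.019, 0.014]
wrist_force: [-4.1, 9.6, 14.7]
grip_width: -0.001
t 6.4 tcp [0.5077 0.0937 0.3254] tip z 0.1524 F [-4.11  9.55 14.67] grip -0.001
yaw x 2.65 tooly [ 0.0078  0.0118 -0.9999] q [ 0.04  0.33 -0.41  0.83  0.01 -0.01]
time_s: 6.57
position: [0.508, 0.0918, 0.3254]
orientation: [0.712, -0.702, -0.019, 0.014]
wrist_force: [-3.7, 9.1, 13.6]
grip_width: 0.003
t 6.57 tcp [0.508  0.0918 0.3254] tip z 0.1524 F [-3.67  9.07 13.65] grip 0.003
yaw x 2.69 tooly [ 0.0065  0.0138 -0.9999] q [ 0.03  0.33 -0.4   0.83  0.01 -0.01]
```

```bash
python3 -m jog '[{"linear":[-0.3,1.8,-3.0],"rotation":[-0.3,0.1,0.2],"jaw":0},{"linear":[-0.3,1.8,-3],"rotation":[-0.3,0.1,0.2],"jaw":0}]'; python3 st.py
```

```text
time_s: 6.73
position: [0.5083, 0.0899, 0.3254]
orientation: [0.714, -0.7, -0.019, 0.015]
wrist_force: [-3.0, 10.3, 13.5]
grip_width: -0.002
t 6.73 tcp [0.5083 0.0899 0.3254] tip z 0.1524 F [-3.   10.27 13.5 ] grip -0.002
yaw x 2.73 tooly [ 0.0051  0.0193 -0.9998] q [ 0.03  0.33 -0.4   0.83  0.02 -0.02]
```

```bash
python3 -m jog '[{"linear":[-0.4,1.7,-2.0],"rotation":[-0.8,0.1,0.1],"jaw":0}]'; python3 st.py;  python3 -m jog '[{"linear":[-0.4,1.7,-2],"rotation":[-0.8,0.1,0.1],"jaw":0}]'; python3 st.py
```

```text
time_s: 6.82
position: [0.5082, 0.0899, 0.3254]
orientation: [0.711, -0.702, -0.019, 0.015]
wrist_force: [-3.8, 8.2, 12.8]
grip_width: -0.003
t 6.82 tcp [0.5082 0.0899 0.3254] tip z 0.1524 F [-3.79  8.25 12.77] grip -0.003
yaw x 2.73 tooly [ 0.0062  0.0131 -0.9999] q [ 0.03  0.33 -0.4   0.83  0.01 -0.02]
time_s: 6.9
position: [0.5081, 0.0899, 0.3254]
orientation: [0.709, -0.705, -0.02, 0.014]
wrist_force: [-4.1, 9.8, 12.4]
grip_width: 0.004
t 6.9 tcp [0.5081 0.0899 0.3254] tip z 0.1524 F [-4.08  9.83 12.36] grip 0.004
yaw x 2.74 tooly [ 0.0072  0.0068 -1.    ] q [ 0.03  0.33 -0.41  0.83  0.01 -0.02]
```

```bash
python3 -m jog '[{"linear":[-0.4,1.7,-2.5],"rotation":[-0.8,0.1,0.1],"jaw":0},{"linear":[-0.4,1.7,-2.5],"rotation":[-0.8,0.1,0.1],"jaw":0}]'; python3 st.py
```

```text
time_s: 7.07
position: [0.5078, 0.089, 0.3254]
orientation: [-0.705, 0.709, 0.02, -0.014]
wrist_force: [-3.1, 8.4, 13.0]
grip_width: -0.004
t 7.07 tcp [0.5078 0.089  0.3254] tip z 0.1524 F [-3.07  8.45 13.  ] grip -0.004
yaw x 2.77 tooly [ 0.0095 -0.0061 -0.9999] q [ 0.03  0.33 -0.41  0.83 -0.01 -0.02]
```

```bash
python3 -m jog '[{"linear":[-0.3,1.7,-3.2],"rotation":[-0.3,0.0,0.25],"jaw":0},{"linear":[-0.3,1.7,-3.2],"rotation":[-0.3,0,0.25],"jaw":0}]'; python3 st.py; python3 -m jog '[{"linear":[-0.3,1.7,-3.2],"rotation":[-0.4,0.0,0.2],"jaw":0},{"linear":[-0.3,1.7,-3.2],"rotation":[-0.4,0,0.2],"jaw":0}]'; python3 st.py
```

```text
time_s: 7.23
position: [0.5083, 0.0868, 0.3254]
orientation: [-0.706, 0.707, 0.021, -0.016]
wrist_force: [-2.2, 9.5, 11.3]
grip_width: 0.001
t 7.23 tcp [0.5083 0.0868 0.3254] tip z 0.1524 F [-2.16  9.48 11.3 ] grip 0.001
yaw x 3.03 tooly [ 0.007  -0.0015 -1.    ] q [ 0.03  0.33 -0.41  0.83 -0.   -0.03]
time_s: 7.4
position: [0.5086, 0.0844, 0.3254]
orientation: [-0.707, 0.707, 0.022, -0.018]
wrist_force: [-3.2, 8.9, 12.5]
grip_width: -0.001
t 7.4 tcp [0.5086 0.0844 0.3254] tip z 0.1524 F [-3.21  8.92 12.51] grip -0.001
yaw x 3.28 tooly [ 0.0057 -0.     -1.    ] q [ 0.02  0.33 -0.4   0.83 -0.   -0.04]
```

```bash
python3 -m jog '[{"linear":[-0.3,1.7,-3.4],"rotation":[-0.45,0.25,0.15],"jaw":0},{"linear":[-0.3,1.7,-3.4],"rotation":[-0.45,0.25,0.15],"jaw":0},{"linear":[-0.3,1.7,-3.4],"rotation":[-0.45,0.25,0.15],"jaw":0}]'; python3 st.py; python3 -m jog '[{"linear":[-0.3,1.7,-3.4],"rotation":[-0.45,0.25,0.15],"jaw":0},{"linear":[-0.3,1.7,-3.4],"rotation":[-0.45,0.25,0.15],"jaw":0},{"linear":[-0.3,1.7,-3.4],"rotation":[-0.45,0.25,0.15],"jaw":0}]'; python3 st.py
```

```text
time_s: 7.65
position: [0.5089, 0.0802, 0.3254]
orientation: [-0.707, 0.707, 0.02, -0.016]
wrist_force: [-2.6, 8.8, 12.5]
grip_width: -0.001
t 7.65 tcp [0.5089 0.0802 0.3254] tip z 0.1524 F [-2.64  8.83 12.49] grip -0.001
yaw x 2.87 tooly [ 5.7e-03 -5.0e-04 -1.0e+00] q [ 0.01  0.33 -0.41  0.83 -0.   -0.04]
time_s: 7.9
position: [0.509, 0.0759, 0.3254]
orientation: [-0.706, 0.707, 0.017, -0.013]
wrist_force: [-3.3, 9.6, 13.1]
grip_width: -0.0
t 7.9 tcp [0.509  0.0759 0.3254] tip z 0.1524 F [-3.26  9.6  13.08] grip -0.0
yaw x 2.45 tooly [ 0.0059 -0.0014 -1.    ] q [ 0.    0.33 -0.41  0.83 -0.   -0.04]
```

```bash
python3 -m jog '[{"linear":[-0.3,1.7,-3.4],"rotation":[-0.4,0.15,0.15],"jaw":0},{"linear":[-0.3,1.7,-3.4],"rotation":[-0.4,0.15,0.15],"jaw":0},{"linear":[-0.3,1.7,-3.4],"rotation":[-0.4,0.15,0.15],"jaw":0},{"linear":[-0.3,1.7,-3.4],"rotation":[-0.4,0.15,0.15],"jaw":0}]'; python3 st.py; python3 -m jog '[{"linear":[-0.3,1.7,-3.4],"rotation":[-0.4,0.15,0.15],"jaw":0},{"linear":[-0.3,1.7,-3.4],"rotation":[-0.4,0.15,0.15],"jaw":0},{"linear":[-0.3,1.7,-3.4],"rotation":[-0.4,0.15,0.15],"jaw":0}]'; python3 st.py
python3 - <<'E'
from h import *
from rig import capture
c=capture("scene");pickle.dump(c,open("s4.pkl","wb"));cv2.imwrite("pics/scene4.png",cv2.resize(c["image"][130:260,225:415],None,fx=4,fy=4,interpolation=2))
E
```

```text
time_s: 8.23
position: [0.5093, 0.0701, 0.3254]
orientation: [0.707, -0.707, -0.017, 0.012]
wrist_force: [-3.5, 9.5, 12.3]
grip_width: 0.001
t 8.23 tcp [0.5093 0.0701 0.3254] tip z 0.1524 F [-3.51  9.46 12.34] grip 0.001
yaw x 2.32 tooly [ 6.2e-03  9.0e-04 -1.0e+00] q [-0.01  0.33 -0.41  0.83  0.   -0.05]
time_s: 8.48
position: [0.5096, 0.0657, 0.3254]
orientation: [0.708, -0.706, -0.016, 0.011]
wrist_force: [-2.8, 8.0, 12.8]
grip_width: 0.0
t 8.48 tcp [0.5096 0.0657 0.3254] tip z 0.1524 F [-2.85  7.97 12.8 ] grip 0.0
yaw x 2.22 tooly [ 0.0066  0.0023 -1.    ] q [-0.02  0.33 -0.41  0.83  0.   -0.05]
```

View pics/scene4.png

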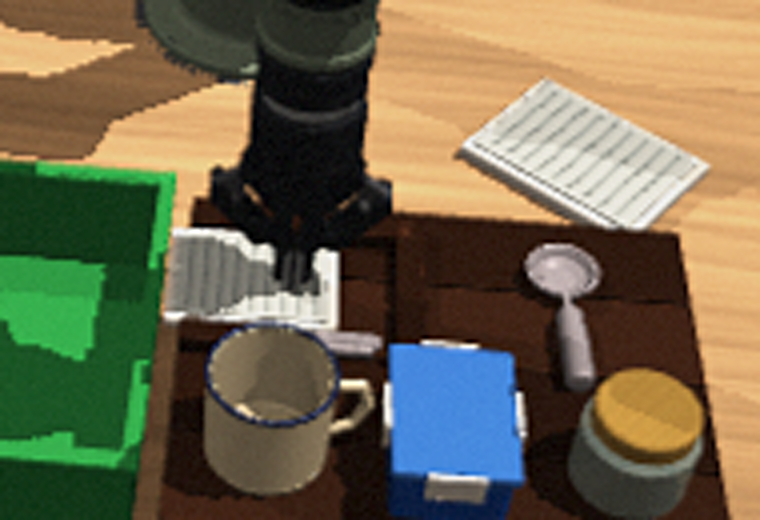

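The board is moving with the finger. Its front (175,230) is now just over the edge, and the mug and the cheek are as before. Carrying on.

```bash
python3 - <<'E'
from h import *
c=pickle.load(open("s4.pkl","rb"))
print(plane(c,np.array([(175,230),(163,320),(340,251)])/4+[225-.4,130-.4],.152)[:,:2].round(4))
E
python3 -m jog '[{"linear":[-0.3,1.7,-3.4],"rotation":[-0.45,0.1,0.15],"jaw":0},{"linear":[-0.3,1.7,-3.4],"rotation":[-0.45,0.1,0.15],"jaw":0},{"linear":[-0.3,1.7,-3.4],"rotation":[-0.45,0.1,0.15],"jaw":0}]'; python3 st.py; python3 -m jog '[{"linear":[-0.3,1.7,-3.4],"rotation":[-0.45,0.1,0.15],"jaw":0},{"linear":[-0.3,1.7,-3.4],"rotation":[-0.45,0.1,0.15],"jaw":0},{"linear":[-0.3,1.7,-3.4],"rotation":[-0.45,0.1,0.15],"jaw":0}]'; python3 st.py
```

```text
[[ 0.4721 -0.0208]
 [ 0.5614 -0.0179]
 [ 0.4756  0.0994]]
time_s: 8.78
position: [0.51, 0.0609, 0.3254]
orientation: [-0.707, 0.707, 0.017, -0.011]
wrist_force: [-3.4, 9.3, 13.1]
grip_width: -0.003
t 8.78 tcp [0.51   0.0609 0.3254] tip z 0.1524 F [-3.42  9.31 13.06] grip -0.003
yaw x 2.25 tooly [ 7.5e-03 -4.0e-04 -1.0e+00] q [-0.02  0.33 -0.41  0.83 -0.   -0.06]
time_s: 9.03
position: [0.5102, 0.0565, 0.3254]
orientation: [-0.706, 0.708, 0.017, -0.011]
wrist_force: [-3.8, 10.2, 12.4]
grip_width: 0.004
t 9.03 tcp [0.5102 0.0565 0.3254] tip z 0.1524 F [-3.82 10.16 12.42] grip 0.004
yaw x 2.31 tooly [ 0.0079 -0.0016 -1.    ] q [-0.03  0.33 -0.41  0.83 -0.   -0.07]
```

```bash
python3 -m jog '[{"linear":[-0.4,1.75,-3.2],"rotation":[-0.35,0.1,0.2],"jaw":0},{"linear":[-0.4,1.75,-3.2],"rotation":[-0.35,0.1,0.2],"jaw":0},{"linear":[-0.4,1.75,-3.2],"rotation":[-0.35,0.1,0.2],"jaw":0}]'; python3 st.py; python3 -m jog '[{"linear":[-0.4,1.75,-3.2],"rotation":[-0.4,0.1,0.2],"jaw":0},{"linear":[-0.4,1.75,-3.2],"rotation":[-0.4,0.1,0.2],"jaw":0},{"linear":[-0.4,1.75,-3.2],"rotation":[-0.4,0.1,0.2],"jaw":0}]'; python3 st.py
```

```text
time_s: 9.28
position: [0.5105, 0.0517, 0.3254]
orientation: [-0.706, 0.708, 0.017, -0.012]
wrist_force: [-1.6, -0.2, 13.7]
grip_width: 0.003
t 9.28 tcp [0.5105 0.0517 0.3254] tip z 0.1524 F [-1.57 -0.2  13.71] grip 0.003
yaw x 2.32 tooly [ 0.0067 -0.0023 -1.    ] q [-0.04  0.33 -0.41  0.83 -0.   -0.08]
time_s: 9.53
position: [0.5119, 0.0441, 0.3254]
orientation: [-0.701, 0.713, 0.016, -0.011]
wrist_force: [-3.1, 3.5, 13.3]
grip_width: -0.001
t 9.53 tcp [0.5119 0.0441 0.3254] tip z 0.1524 F [-3.13  3.51 13.32] grip -0.001
yaw x 2.17 tooly [ 0.0079 -0.0166 -0.9998] q [-0.05  0.33 -0.41  0.82 -0.02 -0.09]
```

The board has passed the cheek and the drag is down to 3.5 N. I'll drop the tilt compensation.

```bash
python3 -m jog '[{"linear":[-0.3,1.5,-2.5],"rotation":[0.2,0.1,0.15],"jaw":0},{"linear":[-0.3,1.5,-2.5],"rotation":[0.2,0.1,0.15],"jaw":0}]'; python3 st.py; python3 -m jog '[{"linear":[-0.3,1.5,-2.5],"rotation":[0.1,0.1,0.15],"jaw":0},{"linear":[-0.3,1.5,-2.5],"rotation":[0.1,0.1,0.15],"jaw":0}]'; python3 st.py
```

```text
time_s: 9.7
position: [0.5122, 0.0405, 0.3254]
orientation: [-0.706, 0.708, 0.015, -0.01]
wrist_force: [-2.4, 3.9, 11.4]
grip_width: -0.003
t 9.7 tcp [0.5122 0.0405 0.3254] tip z 0.1524 F [-2.45  3.87 11.41] grip -0.003
yaw x 2.06 tooly [ 0.0069 -0.004  -1.    ] q [-0.06  0.33 -0.41  0.83 -0.   -0.1 ]
time_s: 9.87
position: [0.5124, 0.0369, 0.3254]
orientation: [0.709, -0.705, -0.014, 0.01]
wrist_force: [-2.6, 4.7, 12.6]
grip_width: 0.002
t 9.87 tcp [0.5124 0.0369 0.3254] tip z 0.1524 F [-2.64  4.7  12.57] grip 0.002
yaw x 1.95 tooly [ 0.006   0.0057 -1.    ] q [-0.07  0.33 -0.41  0.83  0.01 -0.11]
```

```bash
python3 -m jog '[{"linear":[-0.3,1.5,-2.8],"rotation":[-0.2,-0.1,0.15],"jaw":0},{"linear":[-0.3,1.5,-2.8],"rotation":[-0.2,-0.1,0.15],"jaw":0},{"linear":[-0.3,1.5,-2.8],"rotation":[-0.2,-0.1,0.15],"jaw":0}]'; python3 st.py; python3 -m jog '[{"linear":[-0.3,1.5,-2.8],"rotation":[-0.15,-0.1,0.15],"jaw":0},{"linear":[-0.3,1.5,-2.8],"rotation":[-0.15,-0.1,0.15],"jaw":0},{"linear":[-0.3,1.5,-2.8],"rotation":[-0.15,-0.1,0.15],"jaw":0}]'; python3 st.py
python3 - <<'E'
from h import *
from rig import capture
c=capture("scene");pickle.dump(c,open("s5.pkl","wb"));cv2.imwrite("pics/scene5.png",cv2.resize(c["image"][130:260,205:395],None,fx=4,fy=4,interpolation=2))
E
```

```text
time_s: 10.12
position: [0.5128, 0.0306, 0.3254]
orientation: [0.708, -0.706, -0.017, 0.013]
wrist_force: [-2.9, 3.3, 11.1]
grip_width: 0.002
t 10.12 tcp [0.5128 0.0306 0.3254] tip z 0.1524 F [-2.92  3.31 11.14] grip 0.002
yaw x 2.39 tooly [ 0.0055  0.0039 -1.    ] q [-0.09  0.33 -0.41  0.83  0.   -0.13]
time_s: 10.37
position: [0.5131, 0.0243, 0.3254]
orientation: [0.708, -0.705, -0.019, 0.016]
wrist_force: [-2.7, 4.4, 11.9]
grip_width: -0.002
t 10.37 tcp [0.5131 0.0243 0.3254] tip z 0.1524 F [-2.69  4.44 11.9 ] grip -0.002
yaw x 2.83 tooly [ 0.0048  0.0043 -1.    ] q [-0.1   0.33 -0.41  0.83  0.   -0.15]
```

View pics/scene5.png

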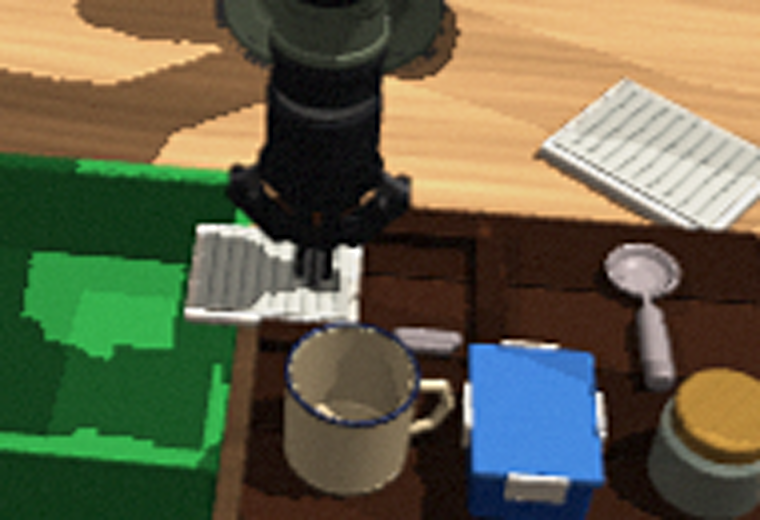

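The board's front now hangs over the tub at (197,226), its rear is at (362,280), and the finger is about 33 mm from the rear end. It needs about 25 mm more.

```bash
python3 - <<'E'
from h import *
c=pickle.load(open("s5.pkl","rb"))
print(plane(c,np.array([(197,226),(186,318),(363,247),(360,318)])/4+[205-.4,130-.4],.152)[:,:2].round(4))
E
python3 -m jog '[{"linear":[-0.3,1.5,-2.8],"rotation":[-0.2,0.1,0.15],"jaw":0},{"linear":[-0.3,1.5,-2.8],"rotation":[-0.2,0.1,0.15],"jaw":0},{"linear":[-0.3,1.5,-2.8],"rotation":[-0.2,0.1,0.15],"jaw":0}]'; python3 st.py; python3 -m jog '[{"linear":[-0.3,1.5,-2.8],"rotation":[-0.2,0.1,0.15],"jaw":0},{"linear":[-0.3,1.5,-2.8],"rotation":[-0.2,0.1,0.15],"jaw":0},{"linear":[-0.3,1.5,-2.8],"rotation":[-0.2,0.1,0.15],"jaw":0}]'; python3 st.py
```

```text
[[ 0.4743 -0.0632]
 [ 0.5655 -0.0572]
 [ 0.4777  0.0585]
 [ 0.5474  0.062 ]]
time_s: 10.67
position: [0.5136, 0.0178, 0.3254]
orientation: [0.707, -0.706, -0.018, 0.015]
wrist_force: [-2.8, 4.1, 13.1]
grip_width: -0.006
t 10.67 tcp [0.5136 0.0178 0.3254] tip z 0.1524 F [-2.81  4.06 13.1 ] grip -0.006
yaw x 2.64 tooly [ 0.0042  0.0015 -1.    ] q [-0.11  0.33 -0.41  0.83  0.   -0.16]
time_s: 10.92
position: [0.5139, 0.0114, 0.3254]
orientation: [-0.706, 0.707, 0.016, -0.014]
wrist_force: [-2.8, 3.5, 11.6]
grip_width: -0.003
t 10.92 tcp [0.5139 0.0114 0.3254] tip z 0.1524 F [-2.79  3.45 11.63] grip -0.003
yaw x 2.45 tooly [ 0.0036 -0.0012 -1.    ] q [-0.12  0.33 -0.41  0.83 -0.   -0.16]
```

```bash
python3 -m jog '[{"linear":[-0.3,1.5,-2.8],"rotation":[-0.1,0.1,0.15],"jaw":0},{"linear":[-0.3,1.5,-2.8],"rotation":[-0.1,0.1,0.15],"jaw":0},{"linear":[-0.3,1.5,-2.8],"rotation":[-0.1,0.1,0.15],"jaw":0}]'; python3 st.py; python3 -m jog '[{"linear":[-0.3,1.4,-2.8],"rotation":[-0.1,0.1,0.15],"jaw":0},{"linear":[-0.3,1.4,-2.8],"rotation":[-0.1,0.1,0.15],"jaw":0},{"linear":[-0.3,1.4,-2],"rotation":[-0.1,0.1,0.15],"jaw":0}]'; python3 st.py
python3 - <<'E'
from h import *
from rig import capture
for n in("scene","top"):
  c=capture(n);pickle.dump(c,open(n[0]+"6.pkl","wb"))
  a=c["image"][130:260,205:395] if n=="scene" else c["image"][95:240,130:320]
  cv2.imwrite(f"pics/{n}6.png",cv2.resize(a,None,fx=4,fy=4,interpolation=2))
E
```

```text
time_s: 11.17
position: [0.5143, 0.005, 0.3254]
orientation: [0.707, -0.707, -0.015, 0.013]
wrist_force: [-3.1, 4.3, 12.3]
grip_width: -0.002
t 11.17 tcp [0.5143 0.005  0.3254] tip z 0.1524 F [-3.06  4.34 12.28] grip -0.002
yaw x 2.29 tooly [ 0.0029  0.0013 -1.    ] q [-0.13  0.33 -0.41  0.83  0.   -0.17]
time_s: 11.42
position: [0.5147, -0.0009, 0.3254]
orientation: [0.708, -0.706, -0.014, 0.012]
wrist_force: [-2.9, 3.2, 10.6]
grip_width: 0.003
t 11.42 tcp [ 0.5147 -0.0009  0.3254] tip z 0.1524 F [-2.88  3.21 10.63] grip 0.003
yaw x 2.1 tooly [ 0.0021  0.003  -1.    ] q [-0.15  0.33 -0.4   0.83  0.   -0.18]
```

View pics/scene6.png

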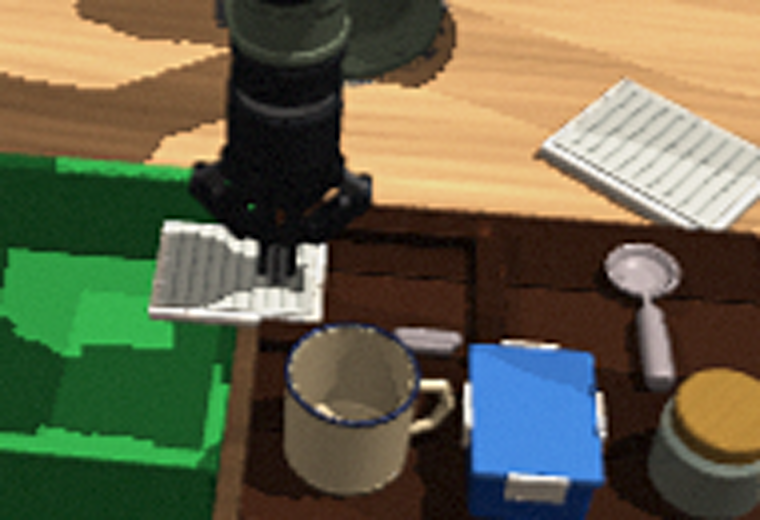

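View pics/top6.png

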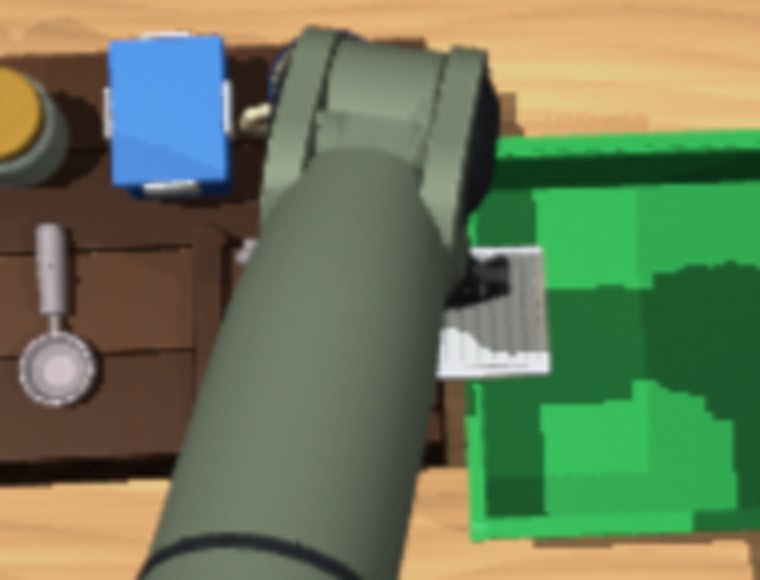

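```bash
python3 - <<'E'
from h import *
c=pickle.load(open("s6.pkl","rb"))
print(plane(c,np.array([(163,223),(150,313),(327,247),(324,316)])/4+[205-.4,130-.4],.152)[:,:2].round(4))
c=pickle.load(open("t6.pkl","rb"))
print(plane(c,np.array([(546,247),(550,374)])/4+[130-.4,95-.4],.152)[:,:2].round(4), plane(c,np.array([(440,450)])/4+[130-.4,95-.4],.14)[:,:2].round(4))
E
```

```text
[[ 0.4749 -0.0883]
 [ 0.5646 -0.0826]
 [ 0.4816  0.0328]
 [ 0.5493  0.0372]]
[[ 0.5573 -0.0872]
 [ 0.4659 -0.0897]] [[ 0.4139 -0.0123]]
```

The centre is about 17 mm past the edge (scene and top views agree) and the finger is about 9 mm inside it. I'll slide 3 mm more, then lift straight up quickly.

```bash
python3 -m jog '[{"linear":[-0.2,1.4,-2.6],"rotation":[-0.1,0.1,0.15],"jaw":0},{"linear":[-0.2,1.2,-2],"rotation":[-0.1,0.1,0.1],"jaw":0}]'; python3 st.py;  python3 -m jog '[{"linear":[0,-15,0],"rotation":[0,0,0],"jaw":0},{"linear":[0,-40,0],"rotation":[0,0,0],"jaw":0},{"linear":[0,-40,0],"rotation":[0,0,0],"jaw":0},{"linear":[0,-30,0],"rotation":[0,0,0],"jaw":0}]'; python3 st.py
python3 - <<'E'
from h import *
from rig import capture
for n in("scene","top"):
  c=capture(n);pickle.dump(c,open(n[0]+"7.pkl","wb"))
  a=c["image"][130:280,165:355] if n=="scene" else c["image"][95:240,180:350]
  cv2.imwrite(f"pics/{n}7.png",cv2.resize(a,None,fx=4,fy=4,interpolation=2))
E
```

```text
time_s: 11.68
position: [0.5149, -0.0043, 0.3255]
orientation: [0.708, -0.706, -0.013, 0.012]
wrist_force: [-3.1, 3.1, 9.5]
grip_width: -0.001
t 11.68 tcp [ 0.5149 -0.0043  0.3255] tip z 0.1525 F [-3.08  3.09  9.51] grip -0.001
yaw x 1.99 tooly [ 0.0018  0.0036 -1.    ] q [-0.15  0.33 -0.4   0.83  0.   -0.19]
time_s: 12.02
position: [0.5122, -0.0044, 0.4474]
orientation: [0.709, -0.705, -0.008, 0.017]
wrist_force: [0.8, -0.6, -0.1]
grip_width: 0.002
t 12.02 tcp [ 0.5122 -0.0044  0.4474] tip z 0.2744 F [ 0.81 -0.62 -0.14] grip 0.002
yaw x 1.99 tooly [-0.0133  0.0065 -0.9999] q [-0.15  0.24 -0.2   1.14  0.   -0.19]
```

View pics/scene7.png

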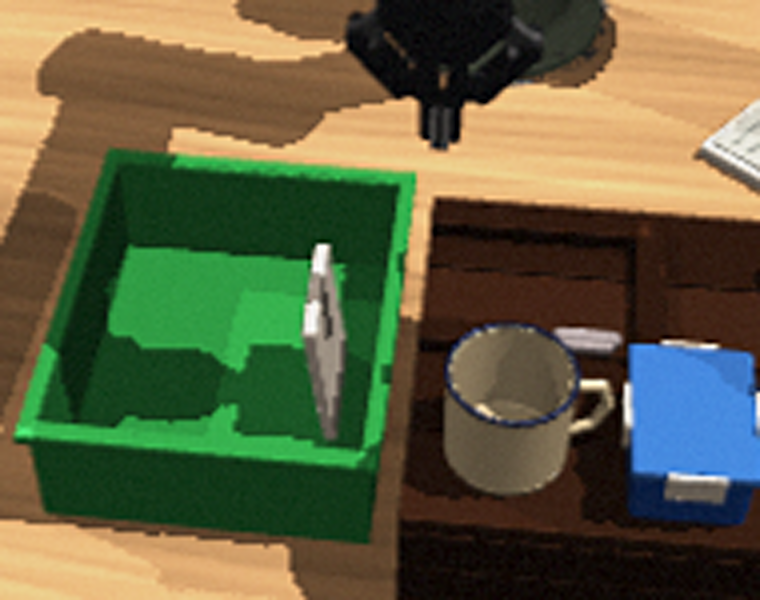

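The board has tipped off and shows inside the tub at (325,340) in mid-fall. I'll let a second pass while backing the arm away, then look again.

```bash
python3 -m jog '[{"linear":[-10,-15,10],"rotation":[0,0,0],"jaw":0},{"linear":[-20,-10,20],"rotation":[0,0,0],"jaw":0},{"linear":[-25,-5,25],"rotation":[0,0,0],"jaw":0},{"linear":[-25,0,25],"rotation":[0,0,0],"jaw":0},{"linear":[-20,0,20],"rotation":[0,0,0],"jaw":0},{"linear":[0,0,0],"rotation":[0,0,0],"jaw":0},{"linear":[0,0,0],"rotation":[0,0,0],"jaw":0},{"linear":[0,0,0],"rotation":[0,0,0],"jaw":0},{"linear":[0,0,0],"rotation":[0,0,0],"jaw":0},{"linear":[0,0,0],"rotation":[0,0,0],"jaw":0},{"linear":[0,0,0],"rotation":[0,0,0],"jaw":0},{"linear":[0,0,0],"rotation":[0,0,0],"jaw":0}]'; python3 - <<'E'
from h import *
from rig import capture
for n in("scene","top"):
  c=capture(n);pickle.dump(c,open(n[0]+"8.pkl","wb"))
  a=c["image"][130:280,165:355] if n=="scene" else c["image"][95:240,180:350]
  cv2.imwrite(f"pics/{n}8.png",cv2.resize(a,None,fx=4,fy=4,interpolation=2))
  if n=="scene":
    o=pickle.load(open("c0.pkl","rb"))
    cv2.imwrite("pics/full8.png",c["image"])
E
```

```text
time_s: 13.12
position: [0.4096, 0.0924, 0.4769]
orientation: [0.709, -0.705, -0.008, 0.012]
wrist_force: [-0.5, 0.4, 0.1]
grip_width: 0.004
```

View pics/scene8.png

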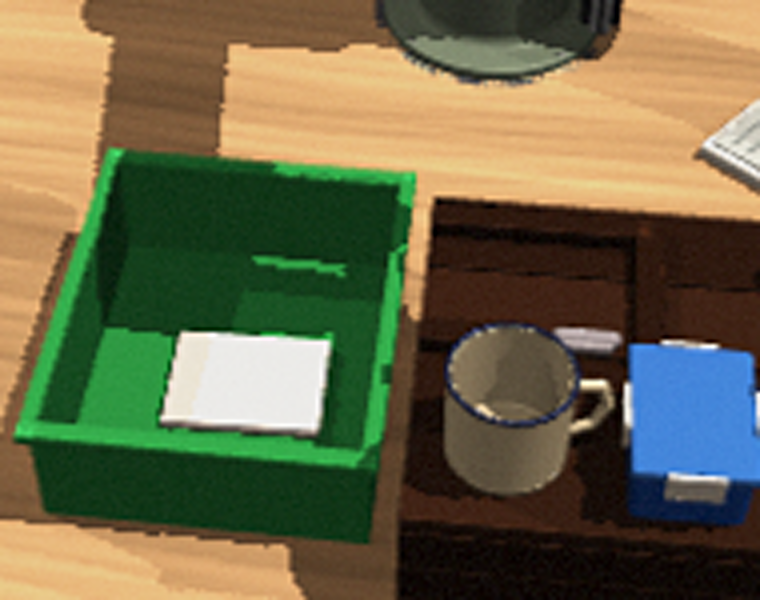

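View pics/top8.png

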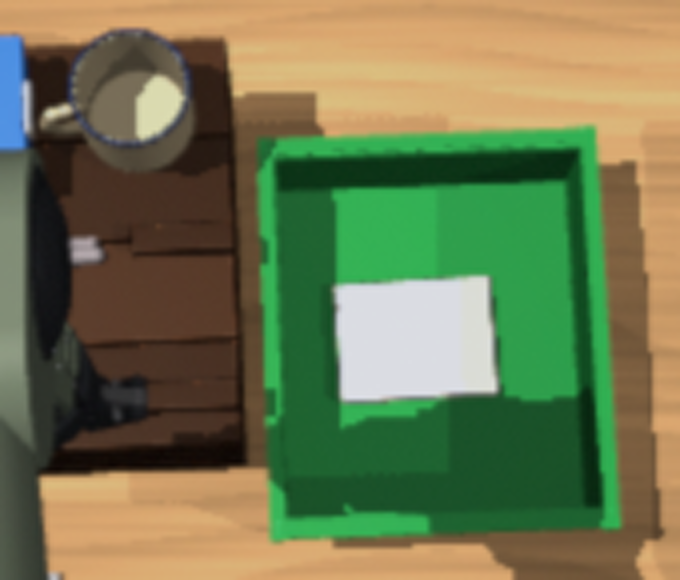

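View pics/full8.png

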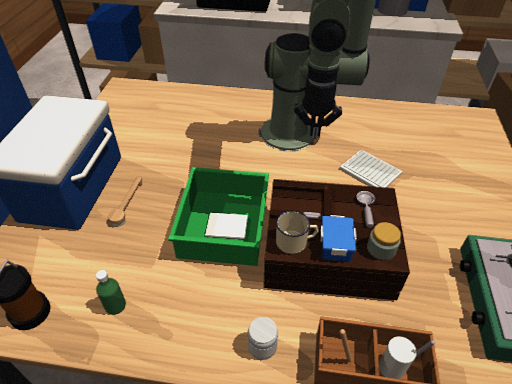

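The board lies flat and face down on the tub floor, at (415,340) in the top crop, clear of the walls. The mug, food box, jar, spoon and brush look unmoved. One last numeric check on the tub's shift, then I'll hand in.

```bash
python3 - <<'E'
from h import *
o=pickle.load(open("c0.pkl","rb"))
for n,f,(r0,r1,c0,c1),z in(("scene","s8.pkl",(160,275,165,275),.1),("top","t8.pkl",(120,240,240,345),.1)):
  for c in(o[n],pickle.load(open(f,"rb"))):
    g=cv2.inRange(cv2.cvtColor(c["image"],cv2.COLOR_BGR2HSV),(45,100,25),(80,255,255));m=np.zeros_like(g);m[r0:r1,c0:c1]=g[r0:r1,c0:c1]
    k=max(cv2.findContours(m,0,2)[0],key=cv2.contourArea);print(n,cv2.boundingRect(k),np.round(cv2.minAreaRect(cv2.convexHull(k)),2) if 0 else cv2.minAreaRect(k))
from rig import state,job_done
print(state()["wrist_force"].round(2),job_done())
E
```

```text
scene (168, 167, 101, 99) ((217.3350372314453, 214.8711395263672), (93.75554656982422, 93.11338806152344), 5.52754020690918)
scene (168, 167, 101, 99) ((217.3350372314453, 214.8711395263672), (93.75554656982422, 93.11338806152344), 5.52754020690918)
top (244, 126, 91, 104) ((288.7972717285156, 178.02603149414062), (101.22689056396484, 87.82865905761719), 87.87889862060547)
top (244, 126, 91, 104) ((288.8712463378906, 178.02328491210938), (101.22689056396484, 87.60659790039062), 87.87889862060547)
the job is handed in; nothing more can be done
[-0.91  0.43 -0.07] None
```

The middle-sized board is now in the green tub, lying flat and face down on its floor, clear of the walls. I pressed on its ribbed top with the shut fingertips and slid it past the cheek. With its centre about 20 mm beyond the crate's edge, I lifted straight up and it tipped in. The job was handed in at about 13 s.

- **Force:** the press mostly read 9 to 14 N, with one reading of 16.6 N. The highest press and drag together was about 18 N, under the 20 N limit. I read the force only every one to four rows, so short peaks between readings were not seen.
- **Slip:** the board slipped some 8 to 10 mm under the finger, mostly early on when the press fell to about 9 N. It did not affect the result.
- **Tub and other things:** the tub's outline is the same before and after in both cameras, to within 0.1 pixel. The mug, food box, jar, spoon and brush look unmoved by eye.
- **At hand-in:** the arm was clear, and the wrist force was about 1 N, close to the sensor's usual noise.

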